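# Post a dosimeter badge through the slot of the returns box

### The arm

A 6-joint arm with a two-finger parallel gripper is mounted at the origin on a cart in front of the work surface, level with it; the furniture and walls round the work are solid. World frame = base frame: x ahead of the robot, y to its left, z up, the work surface at z = 0. Lengths are in m, angles in rad, forces in N, time in s.
With the tool pointing down it reaches from about 0.3 to 0.875 m from the base axis. Payload 6.4 kg.
Tool frame: the origin (TCP) lies between the finger pads; the fingertips stand ctrl.tip_extent ahead of it and the grasp point (between the pads) is the TCP (ctrl.tip_extent is the distance from the TCP to the fingertips, in m); z points along the fingers, y is the line along which they close (so a half turn about z gives the same grasp; the last joint's range is limited). The gripper opens to 85 mm and grips with 20 to 120 N. Pads are 22 mm wide; open, the fingers measure 114 mm over their backs; the gripper's body (76 mm by 85 mm) begins 54 mm behind the grasp point. The pads swing forward as they close: fully open they stand 13 mm farther back than shut.
Start: joints at [1.041, 0.181, 1.607, -0, 1.354, -0.206], TCP at [0.183, 0.545, 0.221] pointing down, gripper open.
Joint ranges: [-2.99, 2.99], [-0.89, 2.07], [0.3, 2.58], [-1.14, 4.28], [0, 2.63], [-3.12, 3.12]. Speed limits (rad/s): [2.57, 2.57, 3.01, 3.14, 3.14, 3.14].

### API

Orientations are given as a unit quaternion [w, x, y, z].
In Python, from bench import ctrl gives the robot as it stands.
- The arm moves only by the tool send_rows, never from a script. Its arguments are lists of equal length, an entry for each row: "dr": the turn, a rotation vector about the tool's x, y, z in units of 6 degrees (1.0 is 6 degrees), a list of three; "xyz": the shift along the tool's x, y, z in cm, a list of three; "jaw": the opening in per cent of the stroke, from 0 (shut) to 100 (fully open). In form: {"dr": [[wx, wy, wz], ...], "xyz": [[dx, dy, dz], ...], "jaw": [jaw, ...]}. A call has exactly 8 rows; each row is the pose to reach, as a shift and turn from the pose commanded when the call began, along the tool's axes at that moment; what a row does not reach only later rows make up. A row lasts 1/8 s, in which the tool goes at most 62.5 mm and 10.7 degrees, less where a joint would pass 70% of its speed; a pose out of reach is approached as far as the arm can. A call with a gripper value outside its range is refused whole. The fingers move at their own pace and stop on an object; the grip force is fixed at half the most. Time passes only in rows, so rows that repeat a pose let the fingers close, or fill a call up. It gives the time, the measured TCP pose, the force, the opening and the grip force at its end, in the units of the state.
- ctrl.get_obs(): the state, without advancing time (a new reading comes with each control period).
- ctrl.camera(name): name is "scene" or "top"; returns the picture (420x560x3 uint8, red, green, blue); there is no depth.
- ctrl.calibration(name): a dict with "camera_matrix" (3x3 intrinsics, pixels), "D" ([k1, k2, p1, p2, k3] as OpenCV has them; the pictures are not rectified), "world_from_camera" (4x4, takes a point from camera to world coordinates). Camera axes: x right, y up, looking along -z (the intrinsics and any distortion apply to the point x, -y, -z); pixel columns grow to the right and rows downward; lengths in m; the calibration is good to about 2 mm. A picture is of the moment at which its call begins. calibration takes no time and is no camera call.
- ctrl.hand_in(): hands the job in; it is judged then, once.
The state is a dict: "time_s": time; "q": joint angles; "dq": joint speeds; "joint_efforts": joint torques, N m; "eef_pos": TCP position; "eef_rot": TCP orientation; "wrist_force": force on the tool from outside, world axes, zero at the start; "torque": the same for the moment, N m; "opening": opening from 0.0 (shut) to 1.0 (fully open); "grasp_force": force on a finger pad.
Only numpy, scipy, OpenCV 4.12 (cv2) and the standard library are available. Lean on these libraries where they do the work, as an engineer would, in place of code of your own. Each camera call takes 0.05 s, during which the arm holds its last target. There are 200 camera calls.

### The job

Take the white dosimeter badge out of its black stand and post it through the slot in the lid of the grey returns box. The lid is seldom quite central on the box, so feel for the slot gently; once the badge stands in the slot, let go and push it down past the sprung lips so that it drops right into the box. Do not force it, and leave the timer and the small bottle where they are.

Things in the scene. Friction and masses are not known exactly. Their poses are not given: they have to be found in the camera images.
- badge_centre (a point): Centre of the loose flat white badge (35-70 g), upright at first: body 60 mm wide (own y), 9 thick (own x), 45 high (z up), grey panels on both faces; on its top, in the middle, a tab 26 wide, 9 thick, 20 high. Total height 65 mm; this point is 32.5 mm above the lower edge, 32.5 below the tab's top, 12.5 below the tab's foot.
- stand: Fixed black block 50 (x) x 90 (y) x 30 mm high with a groove 13 x 66 mm along y; origin at the centre of its underside. The badge stands in the groove, its lower edge on the groove floor 8 mm above the bench; 43 mm of it shows above the stand.
- box_top (a point): Middle of the box's top at the height of the lid's upper face, 110 mm above the bench; axes of the box, z up. The lid (112 x 118 x 6 mm) has a slot 63 mm long along y, 11 wide along x, in its own middle, but is clamped up to 12 mm to front or back: the slot's middle is at x = -12 to +12 mm, y = 0 from this point, which does not follow the lid.
- box: Fixed grey returns box, closed all round, 90 (x) x 110 (y) mm; origin at the centre of its underside on the bench, z up. Inside 82 x 102 mm, floor 5 mm above the bench. More than 30 N on box, lid or posted badge does damage. Two black clamp screws, 16 mm wide, 4 high, stand on the lid 36 mm in front of its middle (-x), 45 mm to either side.
- timer: White bench timer lying on its back, 68 x 62 x 19 mm, loose; origin at the centre of its underside. A bystander.
- bottle_small: Small white bottle with a screw cap, 34 mm across, 62 mm high, loose; origin at the centre of its underside. A bystander.
- lips (a point): Point 14 mm under box_top, fixed to the box: level of the lower rims of two sprung rubber lips at the slot's ends, which grip the badge's side edges. Its lower edge enters between them (5 to 14 mm down) with 8 to 18 N, then slides with 2 to 9 N; let go, it stays. Pushed until the tab shows about 6 mm it drops in. A collar 15 mm deep keeps it upright. Fingers do not fit in the slot.
Mind the look-alikes: they are no part of the job. Several things have the shape of the box; the one meant has the colours described above. What is shaped like the part that bears badge_centre but purple is not meant.

How it is judged:
On the way, in this order (a step that is already met when the one before it is completed fails the run):
1. the badge is lifted out of the stand (its centre more than 0.12 m above the bench) (height (world z) of badge_centre above 0.12 m), for 0.1 s.
2. the badge stands upright in the slot, its lower edge at least 15 mm below the lid's upper face (z of badge_centre in the frame of box between 0.07 and 0.1275 m and x of badge_centre in the frame of box between -0.015 and 0.015 m and y of badge_centre in the frame of box between -0.012 and 0.012 m and angle between badge_centre's own z axis and vertical below 0.3 rad), for 0.1 s.
At the end, for the whole second after the job is handed in: The badge lies inside the returns box, wholly below the lips (its centre less than 60 mm above the box's underside and within its walls), at rest (z of badge_centre in the frame of box below 0.06 m and x of badge_centre in the frame of box between -0.041 and 0.041 m and y of badge_centre in the frame of box between -0.051 and 0.051 m and linear speed of badge below 0.05 m/s); the robot touches nothing.
It fails at once if the badge is pressed against the box or its lid with more than 30 N (contact force between badge and box above 30 N).
It fails at once if the robot presses on the box or its lid with more than 30 N (contact force between any of the fingers, the arm and box above 30 N).
It fails at once if the timer or the small bottle is moved by more than 20 mm (distance of any of timer, bottle_small from where it was at the start of the episode above 0.02 m).
It also fails if it takes over 72 s, if anything falls off the work surface, if the arm or the gripper's body presses on something with over 40 N, if the wrist force passes 120 N, or if a joint passes its speed limit or range.

## Working session

There is one attempt and no reset: what is moved stays moved. The work goes in short steps, Python scripts to look and compute and a tool call to move; the robot and the scene stay as the last step left them, time stands still between calls to the robot, and variables do not carry over. Pictures are saved under pics/ and viewed, at most 10 in all, crops included, and the job is handed in when it is done.

Besides the shell and the picture viewer there is one more tool, called as a command line: name --argument value ..., lists and objects as JSON in quotes. send_rows: Moves the arm, as the interface text tells. Its arguments: {"type":"object","properties":{"dr":{"type":"array","items":{"type":"array","items":{"type":"number"}}},"xyz":{"type":"array","items":{"type":"array","items":{"type":"number"}}},"jaw":{"type":"array","items":{"type":"number"}}},"required":["dr","xyz","jaw"]}

```bash
mkdir -p pics
python3 - <<'E'
from bench import ctrl
import cv2
for n in("scene","top"):
    cv2.imwrite(f"pics/{n}0.png",ctrl.camera(n)[:,:,::-1])
    c=ctrl.calibration(n);print(c)
o=ctrl.get_obs();print(o,ctrl.tip_extent)
E
```

```text
{'camera_matrix': array([[387.20474619,   0.        , 279.55562827],
       [  0.        , 387.20474619, 212.87858456],
       [  0.        ,   0.        ,   1.        ]]), 'D': array([0.02990723, 0.        , 0.        , 0.        , 0.        ]), 'world_from_camera': array([[-0.92326895,  0.18149258, -0.33857776,  0.21793438],
       [-0.38410465, -0.45029586,  0.806038  ,  0.85776685],
       [-0.00617025,  0.87423915,  0.48545632,  0.49066894],
       [ 0.        ,  0.        ,  0.        ,  1.        ]])}
{'camera_matrix': array([[440.03747975,   0.        , 279.1529286 ],
       [  0.        , 440.03747975, 203.22701102],
       [  0.        ,   0.        ,   1.        ]]), 'D': array([0.04222632, 0.        , 0.        , 0.        , 0.        ]), 'world_from_camera': array([[ 0.00479385,  0.99122145, -0.13212514,  0.38251554],
       [-0.99996164,  0.00378318, -0.00789933,  0.1824    ],
       [-0.00733013,  0.13215794,  0.99120157,  1.23080527],
       [ 0.        ,  0.        ,  0.        ,  1.        ]])}
{'time_s': 0.1, 'q': array([ 1.04070499e+00,  1.81511674e-01,  1.60787969e+00, -2.35943427e-05,
        1.35380857e+00, -2.06326001e-01]), 'dq': array([ 0.00035195, -0.00173693, -0.00047943, -0.00168136,  0.00183416,
        0.00097031]), 'joint_efforts': array([ 1.60246327e-04, -4.45878625e+01, -3.52236986e+01, -4.38589550e-04,
        4.00148609e-03,  3.51964900e-05]), 'eef_pos': array([0.1826733 , 0.54467797, 0.22036268]), 'eef_rot': array([-2.78520683e-04,  1.61173974e-01,  9.86925683e-01, -7.53923882e-04]), 'wrist_force': array([-0.22752382,  1.0809713 , -0.59628243]), 'torque': array([-0.03555826, -0.04751132, -0.00346587]), 'grasp_force': 0.0, 'opening': 1.0049719090524485} 0.019
```

View pics/scene0.png

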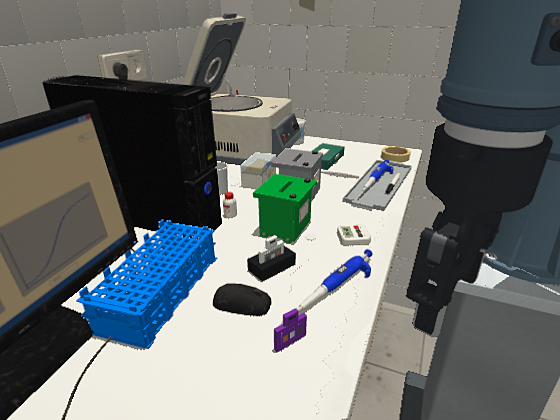

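View pics/top0.png

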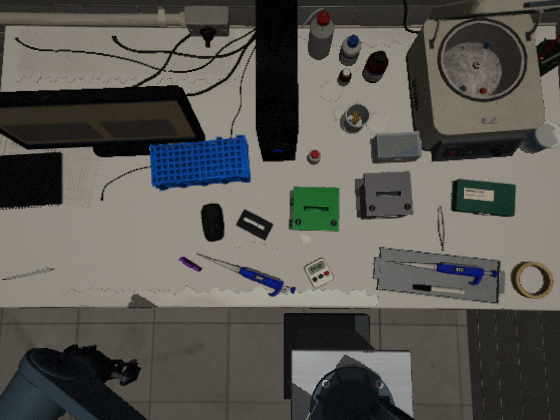

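Two things have the shape of the box: green (316,208) and grey (386,194), both in the top view. The grey one fits, with its slot and two black screws; (397,147) is a translucent tip box. The badge is white, in the black stand at (255,222). The purple one at (190,264) is not meant. I'll confirm in one enlarged crop.

Run:
```python
import cv2,numpy as np
t=cv2.imread("pics/top0.png");s=cv2.imread("pics/scene0.png")
a=cv2.resize(t[165:225,350:425],(600,480),interpolation=cv2.INTER_CUBIC)[:,:400*600//600+200]
# left: box  (x8), bottom: stand (x8)
b=cv2.resize(t[200:245,230:280],(400,360),interpolation=cv2.INTER_CUBIC)
c=cv2.resize(s[230:285,240:300],(400,366)[0:2],interpolation=cv2.INTER_CUBIC)[:240]
im=np.zeros((600,800,3),np.uint8)
box=cv2.resize(t[165:225,355:415],(400,400),interpolation=cv2.INTER_CUBIC)
sc=cv2.resize(s[145:195,265:331],(396,200)[0:1]+(200,),interpolation=cv2.INTER_CUBIC) if 0 else None
im[:400,:400]=box; im[:360,400:]=b
im[360:600,400:]=cv2.resize(s[232:280,240:320],(400,240),interpolation=cv2.INTER_CUBIC)
im[400:600,:400]=cv2.resize(s[145:185,260:340],(400,200),interpolation=cv2.INTER_CUBIC)
cv2.imwrite("pics/crop1.png",im)
```

```text
(no output)
```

View pics/crop1.png

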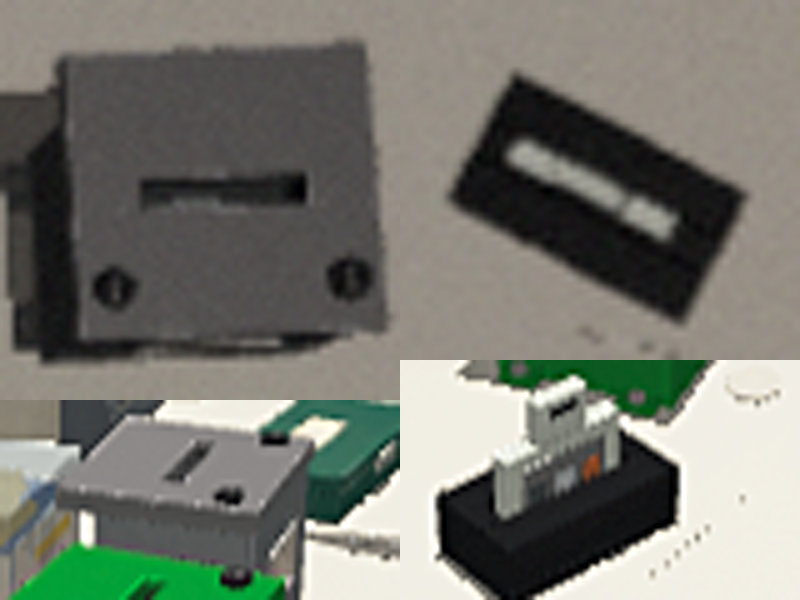

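The crop confirms the grey box, with its slot at crop (223,190) and screws at (115,289) and (350,279). The white badge is in the black stand, whose top corners are at (515,72), (748,192), (684,324) and (448,200).

```bash
cat > h.py <<'E'
from bench import ctrl
import cv2,numpy as np
from scipy.spatial.transform import Rotation as R
def ray(cam,px,z):
    c=ctrl.calibration(cam);T=c["world_from_camera"]
    u=cv2.undistortPoints(np.array([[px]],float),c["camera_matrix"],c["D"])[0,0]
    d=T[:3,:3]@[u[0],-u[1],-1];o=T[:3,3]
    return o+d*(z-o[2])/d[2]
def pix(cam,p):
    c=ctrl.calibration(cam);T=np.linalg.inv(c["world_from_camera"])
    q=T[:3,:3]@np.array(p)+T[:3,3]
    return cv2.projectPoints(np.array([[q[0],-q[1],-q[2]]]),np.zeros(3),np.zeros(3),c["camera_matrix"],c["D"])[0].ravel()
def rel(p,yaw=None):
    """shift in tool axes (cm) to world p; turn about tool z (units of 6deg) so tool y lies along world yaw"""
    o=ctrl.get_obs();w=o["eef_rot"];r=R.from_quat([w[1],w[2],w[3],w[0]])
    print("tcp",o["eef_pos"],"cm",r.inv().apply(np.array(p)-o["eef_pos"])*100,"t",o["time_s"])
    if yaw is not None:
        y=np.array([np.cos(yaw),np.sin(yaw),0])
        out=[]
        for s in(1,-1):
            t=np.cross(s*y,[0,0,-1])
            M=R.from_matrix(np.array([t,s*y,[0,0,-1]]).T)
            out.append((r.inv()*M).as_rotvec(degrees=True)/6)
        print("dr",out)
E
python3 - <<'E'
from h import *
f=lambda u,v,ou,ov,x0,y0,s:((u-ou+.5)/s-.5+x0,(v-ov+.5)/s-.5+y0)
np.set_printoptions(precision=4,suppress=True)
box=lambda u,v:ray("top",f(u,v,0,0,355,165,6.6667),.11)
L=[box(*p)[:2] for p in[(62,58),(362,42),(388,328),(82,340)]]
print("lid",L,"mean",np.mean(L,0))
S=[box(*p)[:2] for p in[(140,192),(307,188)]];print("slot",S,np.mean(S,0))
S=[ray("top",f(u,v,0,0,355,165,6.6667),.114)[:2] for u,v in[(115,289),(350,279)]];print("screws",S)
C=[ray("top",f(u,v,400,0,230,200,8),.03)[:2] for u,v in[(515,72),(748,192),(684,324),(448,200)]]
print("stand",C,np.mean(C,0))
B=[ray("top",f(u,v,400,0,230,200,8),.053)[:2] for u,v in[(508,150),(674,226)]];print("badge",B,np.mean(B,0))
sc=[ray("scene",f(u,v,0,400,260,145,5),.11)[:2] for u,v in[(207,443),(168,480)]];print("slot scene",sc,np.mean(sc,0))
print("tab scene",ray("scene",f(556,390,400,360,240,232,5),.073))
sc=[ray("scene",f(u,v,400,360,240,232,5),.03)[:2] for u,v in[(440,493),(512,549),(678,463)]];print("stand scene",sc)
E
```

```text
lid [array([ 0.6109, -0.0273]), array([ 0.6174, -0.1429]), array([ 0.5061, -0.149 ]), array([ 0.501 , -0.0327])] mean [ 0.5588 -0.088 ]
slot [array([ 0.5584, -0.0562]), array([ 0.5601, -0.12  ])] [ 0.5593 -0.0881]
screws [array([ 0.5202, -0.0449]), array([ 0.5244, -0.1341])]
stand [array([0.5274, 0.2887]), array([0.4864, 0.2084]), array([0.4413, 0.2298]), array([0.4832, 0.311 ])] [0.4846 0.2595]
badge [array([0.4982, 0.2886]), array([0.4729, 0.2326])] [0.4855 0.2606]
slot scene [array([ 0.5599, -0.1142]), array([ 0.5601, -0.0536])] [ 0.56   -0.0839]
tab scene [0.4864 0.2645 0.073 ]
stand scene [array([0.5266, 0.2916]), array([0.484 , 0.3142]), array([0.4448, 0.2356])]
```

Run:
```python
from h import *
rel((.485,.261,.15),np.radians(-26.5))
```

```text
tcp [0.1826733  0.54467797 0.22036268] cm [-37.68887048 -17.26482717   7.05195923] t 0.1
dr [array([-1.37097605e-02,  1.07013592e-02,  1.63249803e+01]), array([-1.03030911e-02, -1.31995299e-02, -1.36750127e+01])]
```

send_rows --dr '[[0, 0, 1.7], [0, 0, 3.4], [0, 0, 5.1], [0, 0, 6.8], [0, 0, 8.5], [0, 0, 10.2], [0, 0, 11.9], [0, 0, 13.6]]' --xyz '[[-4.7, -2.2, 0], [-9.4, -4.3, 0], [-14.1, -6.5, 1], [-18.8, -8.6, 2], [-23.5, -10.8, 3], [-28.2, -13, 4], [-33, -15.1, 4.5], [-37.7, -17.3, 5]]' --jaw '[100, 100, 100, 100, 60, 50, 50, 50]'

```text
time_s: 1.1
eef_pos: [0.4861, 0.2598, 0.1706]
eef_rot: [-0.0, 0.769, 0.639, -0.0]
wrist_force: [0.7, 0.6, 0.2]
opening: 0.504
grasp_force: 0.0
```

Run:
```python
from h import *
rel((.485,.261,.12),np.radians(-26.5));print(ctrl.get_obs()["opening"],ctrl.get_obs()["q"])
```

```text
tcp [0.48612807 0.25978816 0.17063067] cm [ 0.09945847 -0.12973659  5.06313536] t 1.1
dr [array([-5.88040739e-03,  2.45467896e-03,  2.66734903e+00]), array([-3.53599549e-03, -8.47079979e-03, -2.73326495e+01])]
0.504279949403888 [2.75326931e-01 1.79408544e-01 1.71557869e+00 1.41249545e-04
 1.24725693e+00 4.58470084e-01]
```

send_rows --dr '[[0, 0, 1.7], [0, 0, 2.7], [0, 0, 2.7], [0, 0, 2.7], [0, 0, 2.7], [0, 0, 2.7], [0, 0, 2.7], [0, 0, 2.7]]' --xyz '[[0.1, -0.1, 0.5], [0.1, -0.1, 1.5], [0.1, -0.1, 3], [0.1, -0.1, 4.5], [0.1, -0.1, 5.5], [0.1, -0.1, 6.5], [0.1, -0.1, 7], [0.1, -0.1, 7]]' --jaw '[50, 50, 50, 50, 50, 50, 50, 50]'

```text
time_s: 2.1
eef_pos: [0.4843, 0.2623, 0.1009]
eef_rot: [-0.0, 0.85, 0.527, -0.0]
wrist_force: [-0.1, 0.2, 1.3]
opening: 0.496
grasp_force: 0.0
```

Run:
```python
from h import *
s=ctrl.camera("scene")[:,:,::-1];t=ctrl.camera("top")[:,:,::-1]
im=np.zeros((600,800,3),np.uint8)
im[:]=0
im[:600,:560]=cv2.resize(s[170:290,220:332],(560,600),interpolation=cv2.INTER_CUBIC)
im[:300,560:]=cv2.resize(t[195:255,230:278],(240,300),interpolation=cv2.INTER_CUBIC)
cv2.imwrite("pics/a1.png",im)
rel((.485,.261,.063),np.radians(-26.5))
```

```text
tcp [0.48482759 0.26245479 0.10158996] cm [-0.12453838  0.07796539  3.85897937] t 2.2
dr [array([ 0.00506045, -0.00451483,  0.02562729]), array([ 7.08582528e-03,  7.94215184e-03, -2.99743708e+01])]
```

View pics/a1.png

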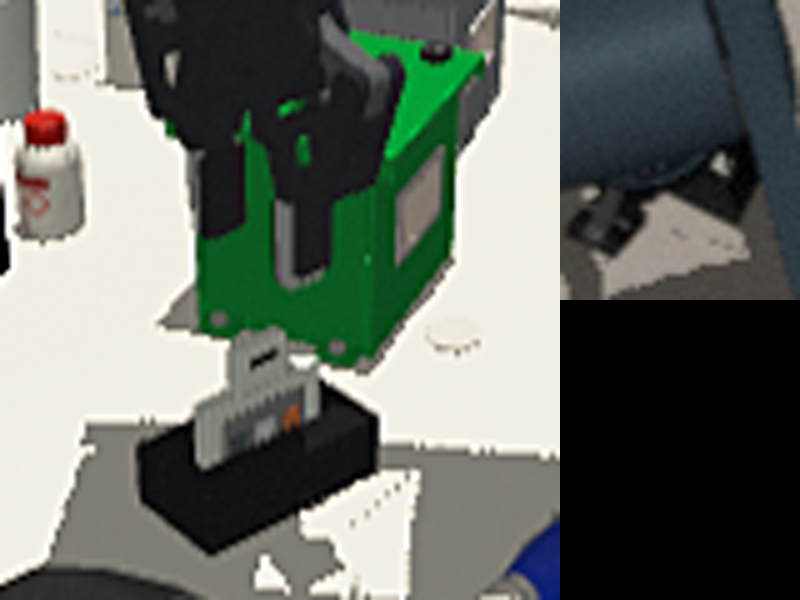

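The fingers at crop (220,235) and (305,280) straddle the tab at (255,345), and the line is right. I'll go down and close.

send_rows --dr '[[0, 0, 0], [0, 0, 0], [0, 0, 0], [0, 0, 0], [0, 0, 0], [0, 0, 0], [0, 0, 0], [0, 0, 0]]' --xyz '[[-0.1, 0.1, 1], [-0.1, 0.1, 2], [-0.1, 0.1, 3], [-0.1, 0.1, 3.8], [-0.1, 0.1, 3.8], [-0.1, 0.1, 3.8], [-0.1, 0.1, 3.8], [-0.1, 0.1, 3.8]]' --jaw '[50, 50, 50, 50, 50, 0, 0, 0]'

```text
time_s: 3.2
eef_pos: [0.4852, 0.2611, 0.0636]
eef_rot: [0.0, 0.85, 0.527, 0.0]
wrist_force: [-1.5, 0.9, 0.8]
opening: -0.001
grasp_force: 0.0
```

send_rows --dr '[[0, 0, 0], [0, 0, 0], [0, 0, 0], [0, 0, 0], [0, 0, 0], [0, 0, 0], [0, 0, 0], [0, 0, 0]]' --xyz '[[0, 0, 0], [0, 0, 0], [0, 0, 0], [0, 0, 0], [0, 0, 0], [0, 0, 0], [0, 0, 0], [0, 0, 0]]' --jaw '[0, 0, 0, 0, 0, 0, 0, 0]'

```text
time_s: 4.2
eef_pos: [0.485, 0.261, 0.0632]
eef_rot: [0.0, 0.85, 0.527, 0.0]
wrist_force: [-0.2, -0.6, -0.2]
opening: -0.004
grasp_force: 0.0
```

Run:
```python
from h import *
s=ctrl.camera("scene")[:,:,::-1]
cv2.imwrite("pics/a2.png",cv2.resize(s[180:300,220:332],(560,600),interpolation=cv2.INTER_CUBIC))
```

```text
(no output)
```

View pics/a2.png

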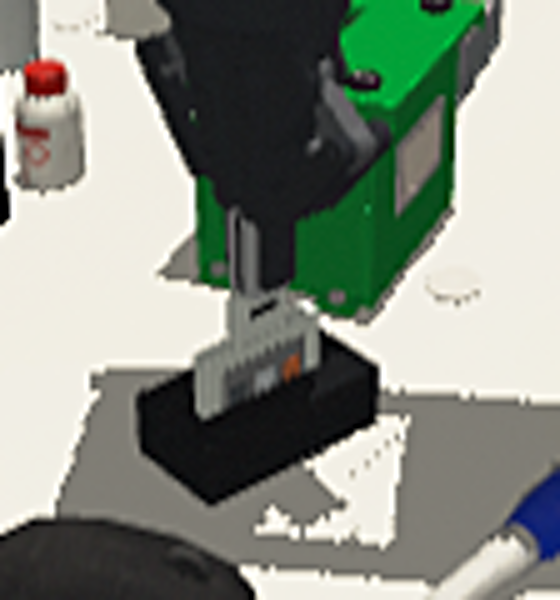

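Run:
```python
from h import *
for z in(.0632+.02,.0632,.0442):
    p=pix("scene",(.485,.261,z));print(z,p,(p-[220,180])*5)
for d in (.01,.02,.03,.04):
    w=np.array([.485+d*np.sin(np.radians(63.5)),.261-d*np.cos(np.radians(63.5)),.0442]);p=pix("scene",w);print(d,(p-[220,180])*5)
```

```text
0.08320000000000001 [272.08604011 232.5278938 ] [260.43020057 262.639469  ]
0.0632 [272.23990572 240.97734938] [261.19952862 304.88674692]
0.0442 [272.38240651 248.81363791] [261.91203256 344.06818954]
0.01 [246.25591143 333.71427035]
0.02 [230.85887223 323.53280502]
0.03 [215.71429183 313.5193589 ]
0.04 [200.81577848 303.66965301]
```

Run:
```python
from h import *
a=cv2.imread("pics/scene0.png");b=ctrl.camera("scene")[:,:,::-1]
f=lambda i:cv2.resize(i[215:275,250:290],(400,600),interpolation=cv2.INTER_NEAREST)
cv2.imwrite("pics/a3.png",np.hstack([f(a),f(b)]))
```

```text
(no output)
```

View pics/a3.png

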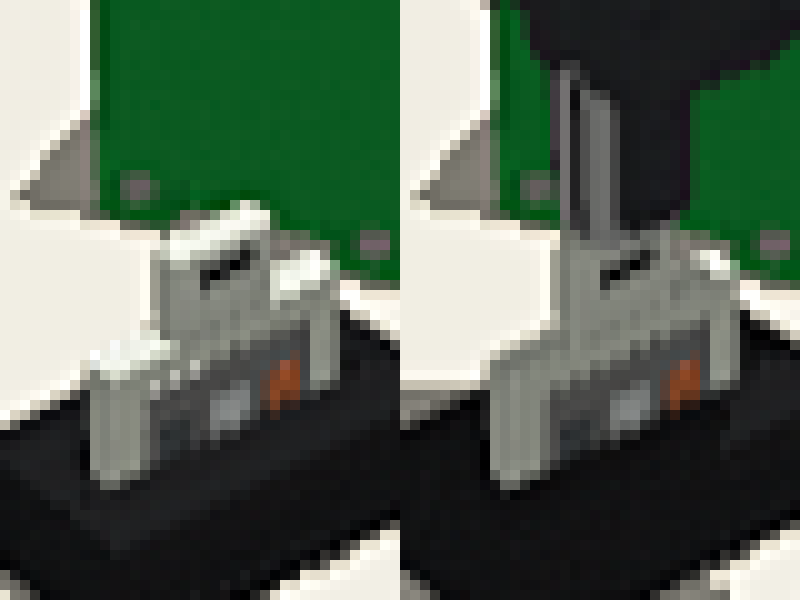

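The closed fingertips cover the top of the tab at about (625,240) in the right half, so they stand above the tab although the reading puts them 30 mm lower. I'll feel gently for the tab's top with the shut fingers.

send_rows --dr '[[0, 0, 0], [0, 0, 0], [0, 0, 0], [0, 0, 0], [0, 0, 0], [0, 0, 0], [0, 0, 0], [0, 0, 0]]' --xyz '[[0, 0, 0.05], [0, 0, 0.1], [0, 0, 0.15], [0, 0, 0.2], [0, 0, 0.25], [0, 0, 0.3], [0, 0, 0.3], [0, 0, 0.3]]' --jaw '[0, 0, 0, 0, 0, 0, 0, 0]'

```text
time_s: 5.3
eef_pos: [0.4869, 0.2606, 0.0629]
eef_rot: [0.001, 0.85, 0.527, 0.001]
wrist_force: [-3.7, -4.4, 17.9]
opening: 0.003
grasp_force: 8.9
```

send_rows --dr '[[0, 0, 0], [0, 0, 0], [0, 0, 0], [0, 0, 0], [0, 0, 0], [0, 0, 0], [0, 0, 0], [0, 0, 0]]' --xyz '[[0, 0, -0.6], [0, 0, -0.6], [0, 0, -0.6], [0, 0, -0.6], [0, 0, 0], [0, 0, 0.6], [0, 0, 1.2], [0, 0, 1.8]]' --jaw '[50, 50, 50, 50, 50, 50, 50, 50]'

```text
time_s: 6.3
eef_pos: [0.4848, 0.2609, 0.0416]
eef_rot: [-0.0, 0.85, 0.527, -0.0]
wrist_force: [0.5, 0.5, 1.2]
opening: 0.498
grasp_force: 0.0
```

send_rows --dr '[[0, 0, 0], [0, 0, 0], [0, 0, 0], [0, 0, 0], [0, 0, 0], [0, 0, 0], [0, 0, 0], [0, 0, 0]]' --xyz '[[0, 0, 0.4], [0, 0, 0.8], [0, 0, 0.8], [0, 0, 0.8], [0, 0, 0.8], [0, 0, 0.8], [0, 0, 0.8], [0, 0, 0.8]]' --jaw '[50, 50, 50, 0, 0, 0, 0, 0]'

```text
time_s: 7.3
eef_pos: [0.4852, 0.261, 0.0344]
eef_rot: [0.0, 0.85, 0.527, 0.0]
wrist_force: [-0.5, 0.5, 2.0]
opening: 0.095
grasp_force: 62.1
```

Gripped: opening 0.095 is about 8 mm, with 62 N on the pads. Now I'll lift.

send_rows --dr '[[0, 0, 0], [0, 0, 0], [0, 0, 0], [0, 0, 0], [0, 0, 0], [0, 0, 0], [0, 0, 0], [0, 0, 0]]' --xyz '[[0, 0, -0.7], [0, 0, -2], [0, 0, -4.5], [0, 0, -7.5], [0, 0, -10.5], [0, 0, -13.5], [0, 0, -15.5], [0, 0, -15.5]]' --jaw '[0, 0, 0, 0, 0, 0, 0, 0]'

```text
time_s: 8.3
eef_pos: [0.4861, 0.2615, 0.1918]
eef_rot: [0.001, 0.85, 0.527, 0.002]
wrist_force: [-0.8, 1.3, -0.9]
opening: 0.094
grasp_force: 61.9
```

Run:
```python
from h import *
rel((.559,-.087,.175),np.radians(2.9));print(ctrl.get_obs()["opening"])
```

```text
tcp [0.48614128 0.26149397 0.19182337] cm [-28.00271819  21.9878873    1.66589935] t 8.3
dr [array([ 0.03887667, -0.02178445, -4.87382132]), array([-0.02929846, -0.05228622, 25.12611173])]
0.09357900031589916
```

send_rows --dr '[[0, 0, -0.6], [0, 0, -1.2], [0, 0, -1.8], [0, 0, -2.5], [0, 0, -3.2], [0, 0, -4], [0, 0, -4.9], [0, 0, -4.9]]' --xyz '[[-3, 2.3, 0], [-7.5, 5.9, 0], [-12, 9.4, 0], [-16.5, 13, 0], [-21, 16.5, 0], [-25, 19.6, 0], [-28, 22, 0], [-28, 22, 0]]' --jaw '[0, 0, 0, 0, 0, 0, 0, 0]'

```text
time_s: 9.3
eef_pos: [0.5574, -0.0901, 0.188]
eef_rot: [-0.001, 0.689, 0.724, -0.0]
wrist_force: [0.3, 0.8, -0.5]
opening: 0.092
grasp_force: 61.9
```

Run:
```python
from h import *
rel((.559,-.087,.165),np.radians(2.9))
s=ctrl.camera("scene")[:,:,::-1];t=ctrl.camera("top")[:,:,::-1]
im=np.zeros((600,800,3),np.uint8)
im[:,:480]=cv2.resize(s[120:200,265:329],(480,600),interpolation=cv2.INTER_CUBIC)
im[:400,480:]=cv2.resize(t[155:230,350:410],(320,400),interpolation=cv2.INTER_CUBIC)
cv2.imwrite("pics/b1.png",im)
```

```text
tcp [ 0.55740142 -0.09005905  0.18801898] cm [0.29696383 0.17839691 2.30170727] t 9.3
dr [array([-0.01461589, -0.00255009, -0.00824308]), array([-4.00457771e-03,  2.29522818e-02,  2.99917479e+01])]
```

View pics/b1.png

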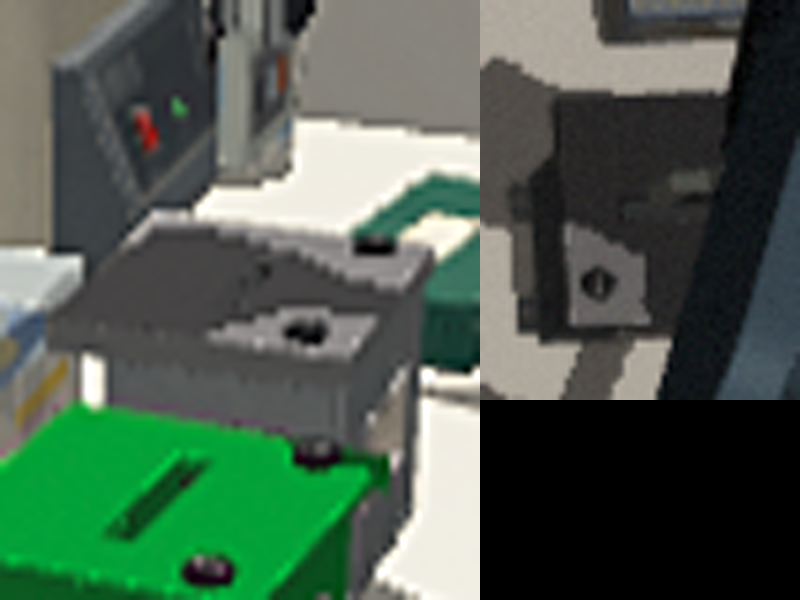

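The badge hangs upright. Its bottom corners in the scene crop are about (220,175), (247,187) and (290,168); it stands higher than and behind the lid in this view. I'll measure them.

Run:
```python
from h import *
np.set_printoptions(precision=4,suppress=True)
for z in(.1615,.19):
  P=[ray("scene",((u+.5)/7.5-.5+265,(v+.5)/7.5-.5+120),z)[:2] for u,v in[(220,175),(247,187),(290,168)]]
  print(z,P,np.linalg.norm(P[1]-P[2]),np.linalg.norm(P[0]-P[1]),"centre",(P[0]+P[2])/2)
# expected with nominal
th=np.radians(2.9);ux=np.array([np.cos(th),np.sin(th)]);uy=np.array([-ux[1],ux[0]])
for a,b in((.0045,.03),(-.0045,.03),(-.0045,-.03)):
  q=np.array([.5574,-.0901])+a*ux+b*uy; p=pix("scene",(*q,.1615)); print((p-[265,120])*7.5)
print(ray("top",((672-480)/320*60+350,182/400*75+155),.18))
```

```text
0.1615 [array([ 0.5565, -0.0474]), array([ 0.5435, -0.0391]), array([ 0.5365, -0.0632])] 0.025115181600035452 0.015424900617703526 centre [ 0.5465 -0.0553]
0.19 [array([0.5272, 0.0309]), array([0.5153, 0.0385]), array([0.5089, 0.0165])] 0.022940666966819692 0.014089386798084412 centre [0.518  0.0237]
[218.9596 159.4831]
[243.5752 162.1521]
[292.7103 111.4573]
[ 0.5578 -0.0665  0.18  ]
```

Run:
```python
from h import *
s=ctrl.camera("scene")[:,:,::-1];t=ctrl.camera("top")[:,:,::-1]
x0,y0,k=283,105,10
im=cv2.resize(s[y0:y0+60,x0:x0+40],None,fx=k,fy=k,interpolation=cv2.INTER_NEAREST)
raw=im.copy()
th=np.radians(2.9);ux=np.array([np.cos(th),np.sin(th)]);uy=np.array([-ux[1],ux[0]])
o=ctrl.get_obs();c=o["eef_pos"]
for a in(.0045,-.0045):
  pts=[]
  for b,z in((.03,-.0325),(-.03,-.0325),(-.03,.0125),(-.013,.0125),(-.013,.0325),(.013,.0325),(.013,.0125),(.03,.0125)):
    q=c[:2]+a*ux+b*uy; p=pix("scene",(*q,c[2]+.006+z)); pts.append((p-[x0,y0]+.5)*k)
  cv2.polylines(im,[np.int32(pts)],True,(0,0,255) if a<0 else (255,0,0),1)
cv2.imwrite("pics/b2.png",np.hstack([raw,im]))
print(c,o["eef_rot"])
```

```text
[ 0.55718977 -0.08639779  0.18854152] [-7.28891618e-04  6.87935495e-01  7.25771453e-01 -1.49729742e-04]
```

View pics/b2.png

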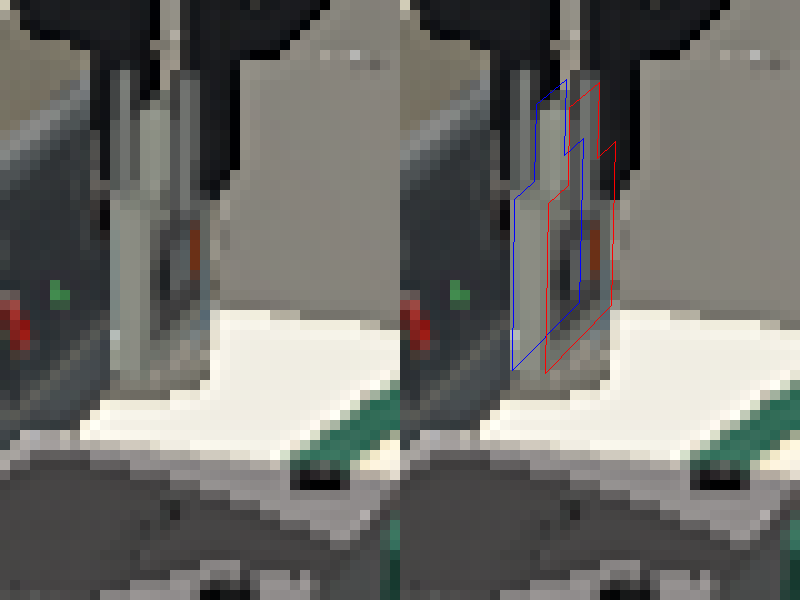

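The projected outline fits the badge, so the tool readings and cameras agree. Now I'll go just above the slot.

send_rows --dr '[[0, 0, 0], [0, 0, 0], [0, 0, 0], [0, 0, 0], [0, 0, 0], [0, 0, 0], [0, 0, 0], [0, 0, 0]]' --xyz '[[0, 0.25, 0.8], [0, 0.25, 2], [0, 0.25, 3.2], [0, 0.25, 4.2], [0, 0.25, 4.7], [0, 0.25, 4.8], [0, 0.25, 4.8], [0, 0.25, 4.8]]' --jaw '[0, 0, 0, 0, 0, 0, 0, 0]'

```text
time_s: 10.5
eef_pos: [0.5606, -0.0876, 0.1417]
eef_rot: [0.0, 0.688, 0.726, 0.0]
wrist_force: [0.1, 0.1, -0.8]
opening: 0.091
grasp_force: 61.9
```

send_rows --dr '[[0, 0, 0], [0, 0, 0], [0, 0, 0], [0, 0, 0], [0, 0, 0], [0, 0, 0], [0, 0, 0], [0, 0, 0]]' --xyz '[[0, 0, 0.1], [0, 0, 0.2], [0, 0, 0.3], [0, 0, 0.35], [0, 0, 0.4], [0, 0, 0.45], [0, 0, 0.5], [0, 0, 0.5]]' --jaw '[0, 0, 0, 0, 0, 0, 0, 0]'

```text
time_s: 11.5
eef_pos: [0.5602, -0.0874, 0.1361]
eef_rot: [-0.0, 0.688, 0.726, -0.0]
wrist_force: [-1.1, -0.4, 0.5]
opening: 0.093
grasp_force: 61.9
```

send_rows --dr '[[0, 0, 0], [0, 0, 0], [0, 0, 0], [0, 0, 0], [0, 0, 0], [0, 0, 0], [0, 0, 0], [0, 0, 0]]' --xyz '[[0, 0, 0.05], [0, 0, 0.1], [0, 0, 0.15], [0, 0, 0.2], [0, 0, 0.25], [0, 0, 0.25], [0, 0, 0.25], [0, 0, 0.25]]' --jaw '[0, 0, 0, 0, 0, 0, 0, 0]'

```text
time_s: 12.5
eef_pos: [0.5603, -0.0874, 0.1337]
eef_rot: [0.0, 0.688, 0.726, 0.0]
wrist_force: [0.9, 0.4, -0.2]
opening: 0.095
grasp_force: 61.9
```

send_rows --dr '[[0, 0, 0], [0, 0, 0], [0, 0, 0], [0, 0, 0], [0, 0, 0], [0, 0, 0], [0, 0, 0], [0, 0, 0]]' --xyz '[[0, 0, 0.05], [0, 0, 0.1], [0, 0, 0.15], [0, 0, 0.2], [0, 0, 0.25], [0, 0, 0.25], [0, 0, 0.25], [0, 0, 0.25]]' --jaw '[0, 0, 0, 0, 0, 0, 0, 0]'

```text
time_s: 13.5
eef_pos: [0.5603, -0.0874, 0.1312]
eef_rot: [0.0, 0.688, 0.726, -0.0]
wrist_force: [-0.3, -0.2, -0.1]
opening: 0.091
grasp_force: 61.9
```

It met no contact 5 mm below lid level, so the badge is in the slot; the lips come next.

send_rows --dr '[[0, 0, 0], [0, 0, 0], [0, 0, 0], [0, 0, 0], [0, 0, 0], [0, 0, 0], [0, 0, 0], [0, 0, 0]]' --xyz '[[0, 0, 0.04], [0, 0, 0.08], [0, 0, 0.12], [0, 0, 0.16], [0, 0, 0.2], [0, 0, 0.2], [0, 0, 0.2], [0, 0, 0.2]]' --jaw '[0, 0, 0, 0, 0, 0, 0, 0]'

```text
time_s: 14.5
eef_pos: [0.5604, -0.0876, 0.1293]
eef_rot: [0.0, 0.688, 0.726, 0.0]
wrist_force: [0.2, -2.2, 1.0]
opening: 0.094
grasp_force: 62.0
```

send_rows --dr '[[0, 0, 0], [0, 0, 0], [0, 0, 0], [0, 0, 0], [0, 0, 0], [0, 0, 0], [0, 0, 0], [0, 0, 0]]' --xyz '[[0, 0, 0.04], [0, 0, 0.08], [0, 0, 0.12], [0, 0, 0.16], [0, 0, 0.2], [0, 0, 0.2], [0, 0, 0.2], [0, 0, 0.2]]' --jaw '[0, 0, 0, 0, 0, 0, 0, 0]'

```text
time_s: 15.5
eef_pos: [0.5606, -0.0877, 0.1274]
eef_rot: [0.0, 0.688, 0.726, 0.0]
wrist_force: [0.6, -5.1, 3.1]
opening: 0.091
grasp_force: 62.5
```

The +y lip is pushing the badge, so I'll ease 1 mm to -y while going on down.

send_rows --dr '[[0, 0, 0], [0, 0, 0], [0, 0, 0], [0, 0, 0], [0, 0, 0], [0, 0, 0], [0, 0, 0], [0, 0, 0]]' --xyz '[[-0.05, 0, 0], [-0.1, 0, 0], [-0.1, 0, 0.05], [-0.1, 0, 0.1], [-0.1, 0, 0.15], [-0.1, 0, 0.2], [-0.1, 0, 0.2], [-0.1, 0, 0.2]]' --jaw '[0, 0, 0, 0, 0, 0, 0, 0]'

```text
time_s: 16.5
eef_pos: [0.5604, -0.0882, 0.1256]
eef_rot: [-0.0, 0.688, 0.726, 0.0]
wrist_force: [0.0, -1.8, 7.4]
opening: 0.094
grasp_force: 63.1
```

send_rows --dr '[[0, 0, 0], [0, 0, 0], [0, 0, 0], [0, 0, 0], [0, 0, 0], [0, 0, 0], [0, 0, 0], [0, 0, 0]]' --xyz '[[-0.03, 0, 0.04], [-0.03, 0, 0.08], [-0.03, 0, 0.12], [-0.03, 0, 0.16], [-0.03, 0, 0.2], [-0.03, 0, 0.2], [-0.03, 0, 0.2], [-0.03, 0, 0.2]]' --jaw '[0, 0, 0, 0, 0, 0, 0, 0]'

```text
time_s: 17.5
eef_pos: [0.5608, -0.0881, 0.1242]
eef_rot: [0.0, 0.688, 0.726, 0.001]
wrist_force: [-1.1, -0.5, 10.6]
opening: 0.088
grasp_force: 63.5
```

send_rows --dr '[[0, 0, 0], [0, 0, 0], [0, 0, 0], [0, 0, 0], [0, 0, 0], [0, 0, 0], [0, 0, 0], [0, 0, 0]]' --xyz '[[0, 0, 0.03], [0, 0, 0.06], [0, 0, 0.09], [0, 0, 0.12], [0, 0, 0.15], [0, 0, 0.18], [0, 0, 0.2], [0, 0, 0.2]]' --jaw '[0, 0, 0, 0, 0, 0, 0, 0]'

```text
time_s: 18.5
eef_pos: [0.5604, -0.0883, 0.1211]
eef_rot: [-0.0, 0.688, 0.726, 0.0]
wrist_force: [2.2, -0.7, 4.3]
opening: 0.094
grasp_force: 62.8
```

send_rows --dr '[[0, 0, 0], [0, 0, 0], [0, 0, 0], [0, 0, 0], [0, 0, 0], [0, 0, 0], [0, 0, 0], [0, 0, 0]]' --xyz '[[0, 0, 0.1], [0, 0, 0.2], [0, 0, 0.3], [0, 0, 0.4], [0, 0, 0.5], [0, 0, 0.6], [0, 0, 0.7], [0, 0, 0.7]]' --jaw '[0, 0, 0, 0, 0, 0, 0, 0]'

```text
time_s: 19.5
eef_pos: [0.5599, -0.0884, 0.1138]
eef_rot: [-0.001, 0.688, 0.726, -0.0]
wrist_force: [0.7, 0.7, 2.8]
opening: 0.088
grasp_force: 62.7
```

The badge stands in the slot, about 23 mm deep. I'll let go, rise and shut the fingers.

send_rows --dr '[[0, 0, 0], [0, 0, 0], [0, 0, 0], [0, 0, 0], [0, 0, 0], [0, 0, 0], [0, 0, 0], [0, 0, 0]]' --xyz '[[0, 0, 0], [0, 0, 0], [0, 0, 0], [0, 0, 0], [0, 0, -1], [0, 0, -2.5], [0, 0, -4], [0, 0, -4.5]]' --jaw '[35, 35, 35, 35, 35, 35, 35, 35]'

```text
time_s: 20.5
eef_pos: [0.5614, -0.0891, 0.1614]
eef_rot: [0.002, 0.688, 0.726, 0.001]
wrist_force: [-0.5, -0.0, -0.0]
opening: 0.348
grasp_force: 0.0
```

send_rows --dr '[[0, 0, 0], [0, 0, 0], [0, 0, 0], [0, 0, 0], [0, 0, 0], [0, 0, 0], [0, 0, 0], [0, 0, 0]]' --xyz '[[0, 0, 0], [0, 0, 0], [0, 0, 0], [0, 0, 0], [0, 0, 0], [0, 0, 0], [0, 0, 0], [0, 0, 0]]' --jaw '[0, 0, 0, 0, 0, 0, 0, 0]'

```text
time_s: 21.5
eef_pos: [0.5604, -0.0887, 0.1592]
eef_rot: [0.0, 0.688, 0.726, 0.0]
wrist_force: [-0.1, -0.1, -0.3]
opening: -0.0
grasp_force: 0.0
```

Run:
```python
from h import *
s=ctrl.camera("scene")[:,:,::-1]
cv2.imwrite("pics/c1.png",cv2.resize(s[120:195,265:340],(600,600),interpolation=cv2.INTER_CUBIC))
```

```text
(no output)
```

View pics/c1.png

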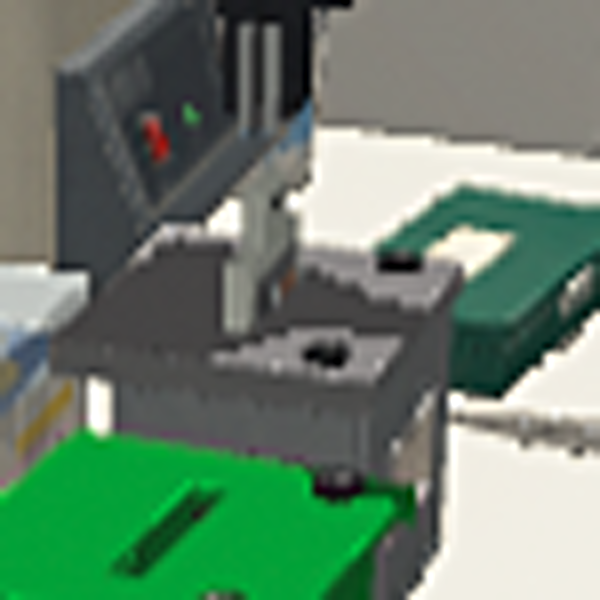

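The badge stands upright in the slot, its tab at (270,195), with the shut fingers right above it. Now I'll push it down gently.

send_rows --dr '[[0, 0, 0], [0, 0, 0], [0, 0, 0], [0, 0, 0], [0, 0, 0], [0, 0, 0], [0, 0, 0], [0, 0, 0]]' --xyz '[[0, 0, 0.4], [0, 0, 0.8], [0, 0, 1.1], [0, 0, 1.3], [0, 0, 1.5], [0, 0, 1.6], [0, 0, 1.7], [0, 0, 1.8]]' --jaw '[0, 0, 0, 0, 0, 0, 0, 0]'

```text
time_s: 22.55
eef_pos: [0.5611, -0.089, 0.1421]
eef_rot: [0.001, 0.688, 0.726, 0.0]
wrist_force: [-0.6, 0.1, 5.7]
opening: -0.003
grasp_force: 2.9
```

send_rows --dr '[[0, 0, 0], [0, 0, 0], [0, 0, 0], [0, 0, 0], [0, 0, 0], [0, 0, 0], [0, 0, 0], [0, 0, 0]]' --xyz '[[0, 0, 0.05], [0, 0, 0.1], [0, 0, 0.15], [0, 0, 0.2], [0, 0, 0.25], [0, 0, 0.3], [0, 0, 0.4], [0, 0, 0.5]]' --jaw '[0, 0, 0, 0, 0, 0, 0, 0]'

```text
time_s: 23.55
eef_pos: [0.5613, -0.089, 0.1374]
eef_rot: [0.001, 0.688, 0.726, 0.0]
wrist_force: [-0.0, -0.2, 5.8]
opening: -0.0
grasp_force: 2.7
```

It slides at 6 N, so I'll carry on.

send_rows --dr '[[0, 0, 0], [0, 0, 0], [0, 0, 0], [0, 0, 0], [0, 0, 0], [0, 0, 0], [0, 0, 0], [0, 0, 0]]' --xyz '[[0, 0, 0.15], [0, 0, 0.3], [0, 0, 0.45], [0, 0, 0.6], [0, 0, 0.75], [0, 0, 0.9], [0, 0, 1.05], [0, 0, 1.2]]' --jaw '[0, 0, 0, 0, 0, 0, 0, 0]'

```text
time_s: 24.55
eef_pos: [0.5613, -0.089, 0.1254]
eef_rot: [0.001, 0.688, 0.726, 0.001]
wrist_force: [-0.1, 0.1, 5.2]
opening: -0.003
grasp_force: 2.7
```

send_rows --dr '[[0, 0, 0], [0, 0, 0], [0, 0, 0], [0, 0, 0], [0, 0, 0], [0, 0, 0], [0, 0, 0], [0, 0, 0]]' --xyz '[[0, 0, 0.15], [0, 0, 0.3], [0, 0, 0.45], [0, 0, 0.6], [0, 0, 0.75], [0, 0, 0.9], [0, 0, 1.05], [0, 0, 1.2]]' --jaw '[0, 0, 0, 0, 0, 0, 0, 0]'

```text
time_s: 25.55
eef_pos: [0.5614, -0.089, 0.1133]
eef_rot: [0.001, 0.688, 0.726, 0.001]
wrist_force: [-0.2, -1.0, 5.0]
opening: 0.003
grasp_force: 2.9
```

Tips are now about 13 mm above the lid; 9 mm more to go.

send_rows --dr '[[0, 0, 0], [0, 0, 0], [0, 0, 0], [0, 0, 0], [0, 0, 0], [0, 0, 0], [0, 0, 0], [0, 0, 0]]' --xyz '[[0, 0, 0.12], [0, 0, 0.24], [0, 0, 0.36], [0, 0, 0.48], [0, 0, 0.6], [0, 0, 0.7], [0, 0, 0.8], [0, 0, 0.9]]' --jaw '[0, 0, 0, 0, 0, 0, 0, 0]'

```text
time_s: 26.55
eef_pos: [0.56, -0.0886, 0.1028]
eef_rot: [-0.0, 0.688, 0.726, -0.0]
wrist_force: [-0.9, 0.1, -0.2]
opening: 0.002
grasp_force: 0.0
```

The force has gone, so the badge has dropped. I'll rise, move back and check.

send_rows --dr '[[0, 0, 0], [0, 0, 0], [0, 0, 0], [0, 0, 0], [0, 0, 0], [0, 0, 0], [0, 0, 0], [0, 0, 0]]' --xyz '[[0, 0, -2], [0, 0, -6], [0, 0, -10], [3, 0, -13], [8, 0, -14], [13, 0, -14], [18, 0, -14], [20, 0, -14]]' --jaw '[0, 0, 0, 0, 0, 0, 0, 0]'

```text
time_s: 27.55
eef_pos: [0.5491, 0.1134, 0.243]
eef_rot: [-0.0, 0.687, 0.727, -0.0]
wrist_force: [-0.2, -1.1, -0.2]
opening: -0.002
grasp_force: 0.0
```

Run:
```python
from h import *
s=ctrl.camera("scene")[:,:,::-1];t=ctrl.camera("top")[:,:,::-1]
im=np.zeros((600,800,3),np.uint8)
im[:400,:400]=cv2.resize(s[120:195,265:340],(400,400),interpolation=cv2.INTER_CUBIC)
im[:400,400:]=cv2.resize(t[165:225,355:415],(400,400),interpolation=cv2.INTER_CUBIC)
cv2.imwrite("pics/d1.png",im)
```

```text
(no output)
```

View pics/d1.png

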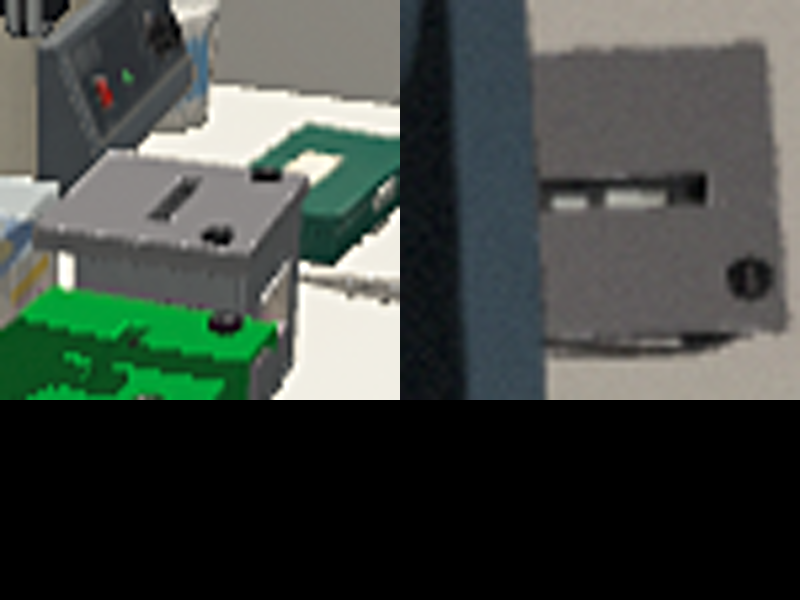

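The slot is empty at lid level. The white badge shows deep inside it at about (610,195), and the arm is clear.

```bash
python3 -c "
from bench import ctrl
print(ctrl.hand_in())"
```

```text
the job is handed in; nothing more can be done
None
```

I posted the badge through the slot of the grey returns box: the last picture shows it down inside the box, clear of the lips. The job was handed in at about 28 s with the arm clear; the hand-in returned no verdict, and I did not check the timer and small bottle in a final picture.

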